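Scoop a red ball out of a jar and stand it on the balance

TASK

Take the scoop by its orange grip, angle it nose-down into the clear jar and scoop up the red ball, then level the scoop inside the jar and lift it out with the ball in it. Stand the scoop upright in the middle of the pan of the balance with the ball still in it, and let go; never touch the ball with the gripper.

Things in the scene. Friction and masses are not known exactly. Their poses are not given: they have to be found in the camera images.
- jar_floor (a point): Centre of the inner floor of a fixed round clear glass jar, 5 mm above the bench. Wide body (inner radius 70 mm up to 48 mm above the bench), shoulder sloping in from 48 to 64 mm, narrower mouth (inner radius 52, outer 56 mm) with a blue rim 78 mm above the bench. Walls 4 mm, flat white floor. z up. Its x axis points roughly away from the side where the ball lies.
- ball_center (a point): Centre of the smooth red plastic ball, 20 mm in diameter, 20 g, low friction. It lies loose on the jar's floor, 38 to 52 mm from the jar's axis, on the side nearer the robot, and rolls away easily when pushed until the jar's wall stops it.
- scoop: Aluminium scoop, 150 g, standing loose on its flat foot. Origin: centre of the foot's underside; z up along the grip; open mouth faces the scoop's -x. Foot 40 mm long (x -20 to +20), 42 mm wide (24 mm at the heel, x > 8), floor 2.5 mm thick. Side walls 24 mm high, 38 mm apart inside; back wall at x = +8 to +10. With the scoop level the raised lip keeps the ball in.
- scoop_tip (a point): Middle of the lip's underside: x -42.7, y 0, z 10.6 mm in the scoop's frame. A nose plate 25 mm long, 42 wide, 1.8 thick slopes up at 25 degrees from the foot's front edge (x -20, z 0) to this lip: with the scoop tipped 25 degrees nose-down about its y it lies flat on the jar's floor, and the ball can be driven over the lip by pushing it against the jar's wall.
- scoop_grip (a point): Centre of the orange upright grip: x +40, y 0, z 135 mm in the scoop's frame, axes as the scoop's. The grip is 16 mm (x) by 18 mm (y), z 107 to 163 mm. Below it a round stem 7 mm thick leans forward down to x 12.5, z 22 mm, behind the back wall.
- pan (a point): Centre of the top of the round steel pan, 110 mm in diameter, of a small white balance fixed to the bench; the pan's top is 45 mm above the bench, 7 mm above the casing (165 mm in x by 150 mm in y; the pan's centre lies 22 mm behind the casing's centre). The pan is rigid. z up.
Things that resemble listed ones, but are neither listed nor needed, are in the scene too. Of the things shaped like the part that bears jar_floor, the clear glass one is meant.

How it is judged (in metres and radians):
On the way, in this order (a step that is already met when the one before it is completed fails the run):
1. the scoop is inside the jar, tipped nose-down by more than 10 degrees (angle between scoop's own z axis and vertical above 0.175 rad and horizontal distance between scoop_tip and jar_floor below 0.072 m and height (world z) of scoop_tip below 0.05 m), for 0.1 s.
2. the ball lies in the scoop, level within 15 degrees, still inside the jar (angle between scoop's own z axis and vertical below 0.262 rad and horizontal distance between ball_center and jar_floor below 0.07 m and height (world z) of ball_center below 0.09 m and x of ball_center in the frame of scoop between -0.034 and 0.004 m and y of ball_center in the frame of scoop between -0.014 and 0.014 m and z of ball_center in the frame of scoop between 0.006 and 0.024 m), for 0.1 s.
At the end, for the whole second after the job is handed in: The scoop stands at rest upright on its foot on the balance's pan (within 6 degrees; middle of the foot within 35 mm of the pan's centre), released, with the ball lying in it behind the lip (angle between scoop's own z axis and vertical below 0.1 rad and horizontal distance between scoop and pan below 0.035 m and z of scoop in the frame of pan between -0.004 and 0.005 m and linear speed of scoop below 0.02 m/s and x of ball_center in the frame of scoop between -0.034 and 0.004 m and y of ball_center in the frame of scoop between -0.014 and 0.014 m and z of ball_center in the frame of scoop between 0.006 and 0.024 m); the robot touches nothing.
It fails at once if the gripper or arm touches the ball (contact force between any of the fingers, the arm and ball above 0.3 N).
It also fails if it takes over 64 s, if anything falls off the work surface, if the arm or the gripper's body presses on something with over 40 N, if the wrist force passes 120 N, or if a joint passes its speed limit or range.

ROBOT

A 7-joint arm with a two-finger parallel gripper is mounted at the origin on a cart in front of the work surface, level with it; the furniture and walls round the work are solid. World frame = base frame: x ahead of the robot, y to its left, z up, the work surface at z = 0. Lengths are in mm, angles in rad, forces in N, time in s.
With the tool pointing down it reaches from about 425 to 950 mm from the base axis. Payload 4.7 kg.
Tool frame: the origin (TCP) lies at the very end of the fingers, on their centre line; the grasp point (between the pads) lies 19 mm behind it; z points along the fingers, y is the direction in which the jaws open and shut (so a half turn about z gives the same grasp; the last joint's range is limited). The gripper opens to 87 mm and grips with 3 to 60 N. Pads are 19 mm wide; open, the fingers measure 117 mm over their backs; the gripper's body (75 mm by 190 mm) begins 51 mm behind the grasp point.
Start: joints at [-1.179, 0.469, -0.049, 1.532, 0.024, 1.141, -0.082], TCP at [275.694, 616.151, 222.573] pointing down, gripper open.
Joint ranges: [-2.59, 2.59], [-0.33, 1.99], [-1.39, 1.29], [0.1, 2.45], [-1.04, 4.18], [0.21, 1.99], [-2.66, 2.66]. Speed limits (rad/s): [2.57, 2.57, 3.14, 3.14, 3.14, 3.14, 3.14].

INTERFACE

Orientations are given as a rotation vector (axis times angle).
In Python, from station import sensors, imaging, job gives the robot as it stands.
- The arm moves only by the tool arm_command, never from a script. Its argument "increments" is text: rows parted by semicolons, each of 4 numbers parted by spaces: the shift along the world's x, y, z in m, then the turn about the world's z in degrees. In form: tx ty tz yaw; .... A call has 1 to 8 rows; each row shifts and turns the commanded pose from where the row before left it; what a row does not reach is not made up. A row lasts 1/10 s, in which the tool goes at most 50 mm and 8.59 degrees, less where a joint would pass 70% of its speed; a pose out of reach is approached as far as the arm can. A call is refused whole if a number of a shift passes 0.05 or a number of a turn 8.59, either way. A call with a gripper value outside its range is refused whole. "fingers" is the gripper command: -1 is shut, 1 is fully open, values between are in proportion, set as the call begins (left out, the last holds). The fingers move at their own pace and stop on an object; "force" is the grip in N (left out, the last holds). Time passes only in rows, so rows that do not move let the fingers close. It gives the time, the measured TCP pose, the force and the opening at its end, in the units of the state.
- sensors.read_state(): the state, without advancing time (a new reading comes with each control period).
- imaging.camera(name): name is "side" or "top" or "wrist"; returns (picture, depth): 480x640x3 uint8, blue, green, red; 480x640 float32, mm along the optical axis (not along the pixel's ray), 0 where there is no reading.
- imaging.camera_params(name): a dict with "K" (3x3 intrinsics, pixels), "camera_from_world" (4x4, takes a point from world to camera coordinates). Camera axes: x right, y up, looking along -z (the intrinsics and any distortion apply to the point x, -y, -z); pixel columns grow to the right and rows downward; lengths in mm; the calibration is good to about 2 mm. A picture is of the moment at which its call begins: read the wrist's pose just before it. camera_params takes no time and is no camera call; for the wrist camera it gives the pose at the moment of the call.
- job.finish_job(): hands the job in, once; it reports no verdict.
The state is a dict: "clock": time; "qpos": joint angles; "dq": joint speeds; "joint_torque": joint torques, N m; "tool_pos": TCP position; "eef_rot": TCP orientation; "wrist_force": force on the tool from outside, world axes, zero at the start; "moment": the same for the moment, N m; "opening": opening from 0.0 (shut) to 1.0 (fully open).
Only numpy, scipy, OpenCV 4.12 (cv2) and the standard library are available. Lean on these libraries where they do the work, as an engineer would, in place of code of your own. Each camera call takes 0.05 s, during which the arm holds its last target.

## Working session

There is one attempt and no reset: what is moved stays moved. The work goes in short steps, Python scripts to look and compute and a tool call to move; the robot and the scene stay as the last step left them, time stands still between calls to the robot, and variables do not carry over. Pictures are saved under pics/ and viewed, and the job is handed in when it is done.

Besides the shell and the picture viewer there is one more tool, called as a command line: name --argument value ..., lists and objects as JSON in quotes. arm_command: Moves the arm, as the interface text tells. Its arguments: {"type":"object","properties":{"increments":{"type":"string"},"fingers":{"type":"number"},"force":{"type":"number"}},"required":["increments"]}

```bash
mkdir -p pics && ls
cat > h.py <<'E'
import numpy as np, cv2
from station import sensors, imaging, job
def grab(n,tag):
    p,d=imaging.camera(n); P=imaging.camera_params(n)
    cv2.imwrite(f'pics/{tag}.png',p); np.savez(f'pics/{tag}.npz',p=p,d=d,K=P['K'],T=P['camera_from_world'])
    return p,d,P
def load(tag):
    z=np.load(f'pics/{tag}.npz'); return z['p'],z['d'],{'K':z['K'],'camera_from_world':z['T']}
def ray(P,u,v):
    K=np.array(P['K']);T=np.array(P['camera_from_world'])
    x=(u-K[0,2])/K[0,0];y=(v-K[1,2])/K[1,1]
    R=T[:3,:3];o=-R.T@T[:3,3];return o,R.T@np.array([x,-y,-1.])
def onz(P,u,v,z):
    o,d=ray(P,u,v);return o+d*(z-o[2])/d[2]
def pt(P,u,v,dep):
    o,d=ray(P,u,v);return o+d*dep
def proj(P,X):
    K=np.array(P['K']);T=np.array(P['camera_from_world']);c=T[:3,:3]@np.array(X)+T[:3,3]
    return K[0,0]*c[0]/-c[2]+K[0,2],K[1,1]*-c[1]/-c[2]+K[1,2]
E
python3 - <<'E'
from h import *
s=sensors.read_state();print({k:np.round(v,3) for k,v in s.items()})
for n in ['top','side','wrist']:
    p,d,P=grab(n,n+'0');print(n,P.keys(),np.round(P['K'],1).tolist(),np.round(P['camera_from_world'],2).tolist())
E
```

```text
pics
{'clock': np.float64(0.0), 'qpos': array([-1.179,  0.469, -0.049,  1.534,  0.024,  1.141, -0.082]), 'dq': array([-0.001, -0.001,  0.001, -0.   ,  0.001, -0.001,  0.002]), 'joint_torque': array([-1.0000e-03, -5.0797e+01, -8.1000e-02, -2.3616e+01, -6.1000e-02,
        3.8000e-02,  0.0000e+00]), 'tool_pos': array([275.479, 615.565, 221.491]), 'eef_rot': array([-6.560e-01, -3.072e+00,  3.000e-03]), 'wrist_force': array([-0.374,  1.178,  0.727]), 'moment': array([-0.023,  0.01 ,  0.087]), 'opening': np.float64(0.998)}
top dict_keys(['K', 'camera_from_world']) [[497.8, 0.0, 313.3], [0.0, 497.8, 233.0], [0.0, 0.0, 1.0]] [[-0.02, -1.0, 0.01, 51.99], [0.99, -0.02, 0.16, -409.14], [-0.16, 0.02, 0.99, -1315.62], [0.0, 0.0, 0.0, 1.0]]
side dict_keys(['K', 'camera_from_world']) [[449.3, 0.0, 327.0], [0.0, 449.3, 238.0], [0.0, 0.0, 1.0]] [[-0.58, 0.82, 0.0, 179.8], [-0.65, -0.46, 0.6, 213.27], [0.49, 0.35, 0.8, -1372.51], [0.0, 0.0, 0.0, 1.0]]
wrist dict_keys(['K', 'camera_from_world']) [[409.7, 0.0, 319.9], [0.0, 409.7, 239.2], [0.0, 0.0, 1.0]] [[0.41, 0.91, -0.0, -673.72], [-0.87, 0.39, -0.29, 36.32], [-0.27, 0.12, 0.96, -391.7], [0.0, 0.0, 0.0, 1.0]]
```

View pics/top0.png

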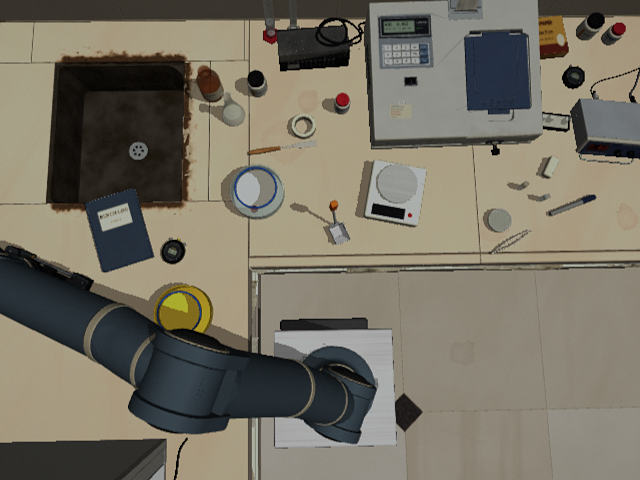

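View pics/side0.png

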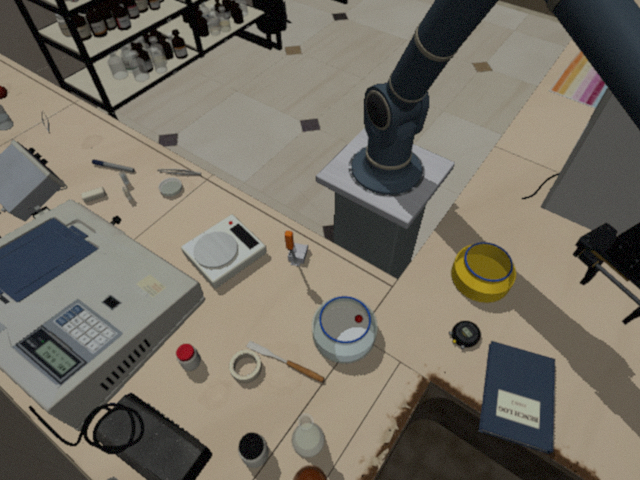

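View pics/wrist0.png

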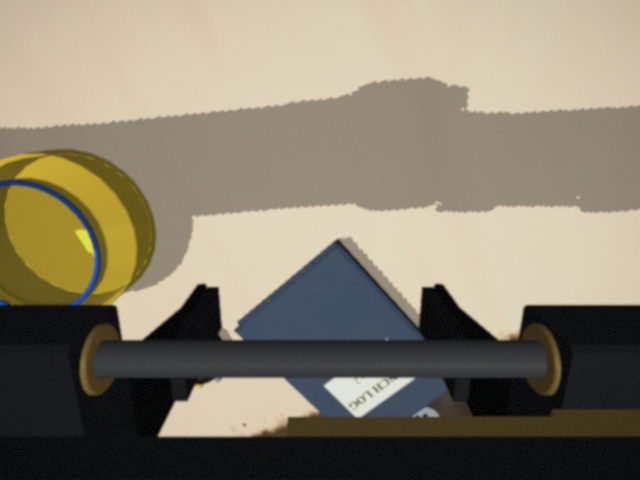

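The clear jar with the blue rim is at top (258,190) and side (345,320). The yellow jar at top (185,308) is the decoy. The scoop's grip is at top (334,205) and side (289,240); the brown-handled spatula at top (265,150) is another decoy. The ball is at side (359,319), and the red caps at (343,102) and (186,352) could be taken for it. The pan is at top (398,184). Next I measure these and take close crops.

```bash
python3 - <<'E'
from h import *
for tag in ['top0','side0']:
    p,d,P=load(tag)
    hsv=cv2.cvtColor(p,cv2.COLOR_BGR2HSV)
    def blobs(m,name,z,amin=6):
        n,l,st,c=cv2.connectedComponentsWithStats(m.astype(np.uint8))
        for i in range(1,n):
            if st[i,4]>=amin:
                u,v=c[i]; print(tag,name,st[i].tolist(),np.round(c[i],1),'z%d'%z,np.round(onz(P,u,v,z),1), 'depthpt',np.round(pt(P,u,v,d[int(v),int(u)]),1))
    h,s,v=[hsv[...,i].astype(int) for i in range(3)]
    blobs((h>=5)&(h<=14)&(s>190)&(v>120),'orange',135)
    blobs(((h<=4)|(h>174))&(s>150)&(v>60),'red',15)
    m=((h>=105)&(h<=125)&(s>110)&(v>70)).astype(np.uint8)
    n,l,st,c=cv2.connectedComponentsWithStats(m)
    for i in range(1,n):
        if st[i,4]>60: print('blue',st[i].tolist())
    box=(215,150,300,230) if tag=='top0' else (305,285,385,370)
    x0,y0,x1,y1=box
    cv2.imwrite(f'pics/{tag}_jar.png',cv2.resize(p[y0:y1,x0:x1],None,fx=7,fy=7,interpolation=cv2.INTER_CUBIC)[:600,:800])
    x0,y0,x1,y1=(285,185,365,255) if tag=='top0' else (265,215,345,310)
    cv2.imwrite(f'pics/{tag}_sc.png',cv2.resize(p[y0:y1,x0:x1],None,fx=6,fy=6,interpolation=cv2.INTER_CUBIC)[:600,:800])
E
cd pics; python3 -c "
import cv2,numpy as np
a=[cv2.resize(cv2.imread(f),(400,300)) for f in ['top0_jar.png','side0_jar.png','top0_sc.png','side0_sc.png']]
cv2.imwrite('m0.png',np.vstack([np.hstack(a[:2]),np.hstack(a[2:])]))"
```

```text
top0 orange [331, 201, 7, 7, 32] [333.7 203.8] z135 [467.5  -6.3 135. ] depthpt [461.6  -4.7 161.7]
top0 red [614, 23, 12, 11, 107] [619.2  27.9] z15 [1012.4 -873.1   15. ] depthpt [ 983.7 -840.    62.5]
top0 red [263, 30, 14, 14, 92] [269.4  37.6] z15 [992.8 161.5  15. ] depthpt [990.8 161.3  18.4]
top0 red [540, 43, 28, 11, 180] [552.6  48.6] z15 [ 948.9 -668.2   15. ] depthpt [ 941.6 -661.1   28.1]
top0 red [336, 93, 13, 13, 128] [342.2  99.1] z15 [800.  -45.8  15. ] depthpt [783.4 -42.7  52.2]
top0 red [408, 214, 4, 3, 9] [409.3 214.9] z15 [ 459.  -222.1   15. ] depthpt [ 455.8 -218.6   31.5]
blue [234, 167, 43, 42, 205]
side0 orange [285, 232, 7, 5, 24] [288.7 234.2] z135 [448.6 -12.6 135. ] depthpt [464.4   2.2 162.9]
side0 red [355, 315, 7, 7, 36] [358.2 318.3] z15 [481.4 210.1  15. ] depthpt [486.7 212.7  26.5]
side0 red [177, 344, 17, 17, 221] [184.8 351.9] z15 [774.1 -59.6  15. ] depthpt [781.1 -36.1  60.8]
blue [465, 247, 43, 34, 82]
blue [319, 297, 52, 46, 220]
```

View pics/m0.png

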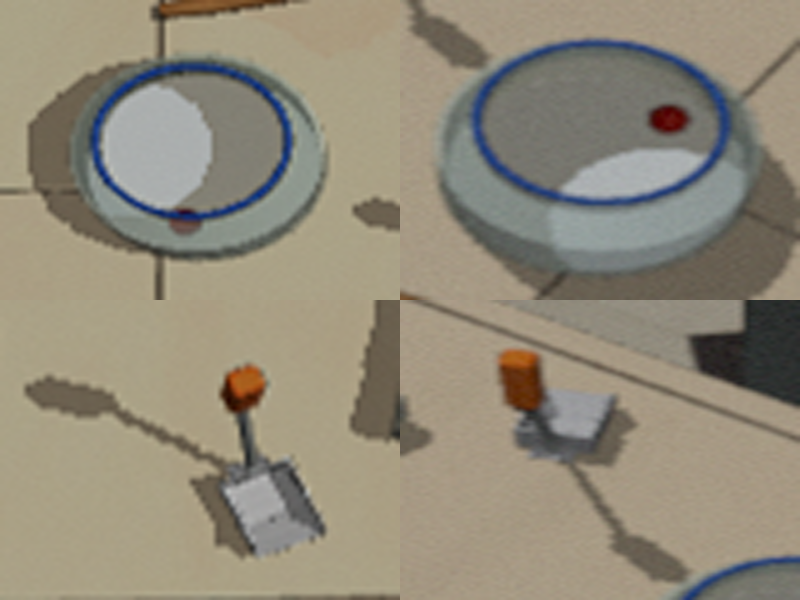

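Run:
```python
from h import *
p,d,P=load('top0')
a=onz(P,350,238.7,12);b=onz(P,336,244.5,12);e=onz(P,329.4,229.3,24);f=onz(P,343,222.3,24)
print(a,b,np.linalg.norm(a-b),e,f,np.linalg.norm(e-f))
for w in (b-a,f-e,(e-b),(f-a)): print(np.degrees(np.arctan2(w[1],w[0])))
for tag in ['top0','side0']:
    p,d,P=load(tag);hsv=cv2.cvtColor(p,cv2.COLOR_BGR2HSV);h,s,v=[hsv[...,i].astype(int) for i in range(3)]
    m=((h>=105)&(h<=125)&(s>90)&(v>60)).astype(np.uint8)
    m2=np.zeros_like(m)
    x0,y0,x1,y1=(225,155,295,225) if tag=='top0' else (310,290,382,350)
    m2[y0:y1,x0:x1]=m[y0:y1,x0:x1]
    ys,xs=np.nonzero(m2)
    for z in (76,78):
        X=np.array([onz(P,x,y,z)[:2] for x,y in zip(xs,ys)])
        A=np.c_[2*X,np.ones(len(X))];c=np.linalg.lstsq(A,(X**2).sum(1),rcond=None)[0];print(tag,z,len(X),c[:2],np.sqrt(c[2]+c[0]**2+c[1]**2))
p,d,P=load('top0')
u=215+185/400*85;v=150+220/300*80;print('ball top',u,v,onz(P,u,v,15))
hsv=cv2.cvtColor(p,cv2.COLOR_BGR2HSV)[200:218,245:265].astype(int);m=((hsv[...,0]<8)|(hsv[...,0]>170))&(hsv[...,1]>60);ys,xs=np.nonzero(m);print(len(xs),xs.mean()+245,ys.mean()+200)
print('ball',onz(P,xs.mean()+245,ys.mean()+200,15))
```

```text
[395.74657085 -56.09584723  12.        ] [380.349273   -17.21249587  12.        ] 41.8209492313547 [420.8636971    0.45078967  24.        ] [439.64151051 -37.23029929  24.        ] 42.100721394051604
111.60291700942858
-63.51130794152109
23.556009359761486
23.257485402870568
top0 76 231 [529.02691205 197.05136093] 54.522137060850206
top0 78 231 [528.51328889 196.84942035] 54.437390995793905
side0 76 268 [527.37377798 200.14903441] 54.38788255802328
side0 78 268 [528.25509969 200.66096432] 54.26564808018305
ball top 254.3125 208.66666666666666 [483.53145442 205.82026166  15.        ]
9 252.88888888888889 209.77777777777777
ball [480.46796161 209.74070882  15.        ]
```

arm_command --increments "0.02 -0.039 0 3;0.02 -0.039 0 3;0.02 -0.039 0 3;0.02 -0.039 0 3;0.02 -0.039 0 3;0.02 -0.039 0 3;0.02 -0.039 0 3;0.02 -0.039 0 3" --fingers 1

```text
clock: 0.95
tool_pos: [436.1, 302.3, 222.5]
eef_rot: [0.001, -3.141, -0.0]
wrist_force: [1.9, 0.9, 0.2]
opening: 0.999
```

arm_command --increments "0.0035 -0.0385 0 3;0.0035 -0.0385 0 3;0.0035 -0.0385 0 3;0.0035 -0.0385 0 3;0.0035 -0.0385 0 3;0.0035 -0.0385 0 3;0.0035 -0.0385 0 3;0.0035 -0.0385 0 3"

```text
clock: 1.75
tool_pos: [463.4, -5.4, 222.6]
eef_rot: [-0.654, 3.073, 0.0]
wrist_force: [-0.3, 0.0, 0.4]
opening: 1.001
```

arm_command --increments "0 0 0 0;0 0 0 0"

```text
clock: 1.95
tool_pos: [463.5, -4.3, 222.5]
eef_rot: [0.646, -3.074, -0.001]
wrist_force: [-0.6, 0.9, 0.1]
opening: 1.001
```

Run:
```python
from h import *
print(sensors.read_state()['qpos'])
grab('wrist','w1')
```

```text
[-0.2270022   0.1182519   0.15952292  2.02203149 -0.0227904   1.00324734
  1.92895678]
```

View pics/w1.png

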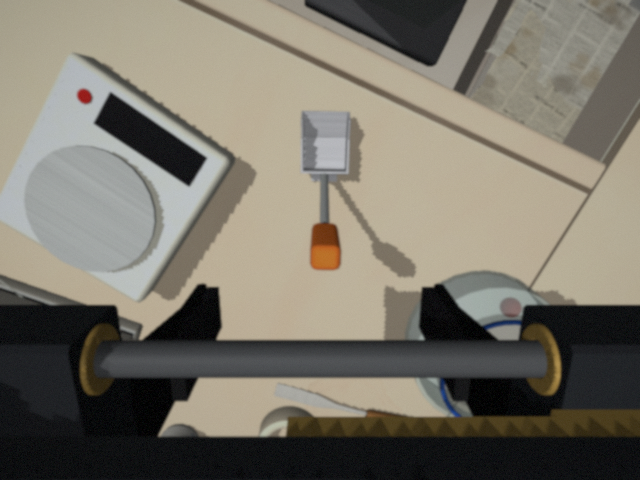

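The wrist view shows the orange grip at (325,246) and the scoop mouth at (326,120) facing away from the fingers. The pan is at (92,208), and the clear jar is lower right with the ball at (511,307). I'll measure these more closely.

Run:
```python
from h import *
p,d,P=load('w1')
hsv=cv2.cvtColor(p,cv2.COLOR_BGR2HSV);h,s,v=[hsv[...,i].astype(int) for i in range(3)]
m=(h>=3)&(h<=16)&(s>170)&(v>80);m[:,:280]=0;m[:,370:]=0;m[290:]=0
ys,xs=np.nonzero(m)
W=np.array([pt(P,x,y,d[y,x]) for x,y in zip(xs,ys)])
top=W[:,2]>158
print(len(W),top.sum(),W[top].mean(0),W[top].min(0),W[top].max(0))
pts=np.c_[xs,ys][top].astype(np.float32)
Wt=np.array([onz(P,x,y,163)[:2] for x,y in pts]).astype(np.float32)
r=cv2.minAreaRect(Wt);print('grip top rect',r)
cv2.imwrite('pics/w1s.png',cv2.resize(p[95:285,265:385],None,fx=3,fy=3,interpolation=cv2.INTER_CUBIC))
# pan depth region
pu=[];
for y in range(100,300,2):
  for x in range(0,240,2):
    q=pt(P,x,y,d[y,x])
    if d[y,x]>0 and 41.5<q[2]<50: pu.append(q)
pu=np.array(pu);print('pan',len(pu),pu.mean(0),(pu.min(0)+pu.max(0))/2,pu.max(0)-pu.min(0))
q=pt(P,511,307,d[307,511]);print('ball depth',q,onz(P,511,307,15))
# scoop surfaces
for (u,vv) in [(303,112),(349,112),(304,174),(348,173),(325,175)]:
    print(u,vv,pt(P,u,vv,d[vv,u]),onz(P,u,vv,12),onz(P,u,vv,24))
```

```text
1108 658 [459.36144442  -2.18094331 164.0318614 ] [390.03681098 -36.1045411  158.00080705] [468.96775145   7.1937459  384.67597624]
grip top rect ((456.5339660644531, -3.099824905395508), (21.633045196533203, 15.452526092529297), 23.61977195739746)
pan 3230 [ 539.72688083 -183.95817257   45.26113774] [ 570.47981473 -183.649075     44.64573379] [166.84486345 110.02466986   6.12917401]
ball depth [469.4181872  181.61874855  59.72401313] [480.34365963 211.5845908   15.        ]
303 112 [394.23668144 -50.3216447   13.31495747] [394.25155282 -50.37198624  12.        ] [394.11584001 -49.91258088  24.        ]
349 112 [ 3.77650630e+02 -1.31353256e+01  3.52878591e-02] [378.03591714 -13.8498107   12.        ] [378.42234056 -14.56640308  24.        ]
304 174 [445.11032764 -28.06550512  -1.19484254] [443.22709018 -28.34039974  12.        ] [441.51438695 -28.59040163  24.        ]
348 173 [427.2907032    9.05054634   0.91595135] [426.21470798   7.74634279  12.        ] [425.04979585   6.33436392  24.        ]
325 175 [434.45826916 -11.59324269  27.02013922] [436.32379578 -10.56386451  12.        ] [434.83337555 -11.38626289  24.        ]
```

View pics/w1s.png

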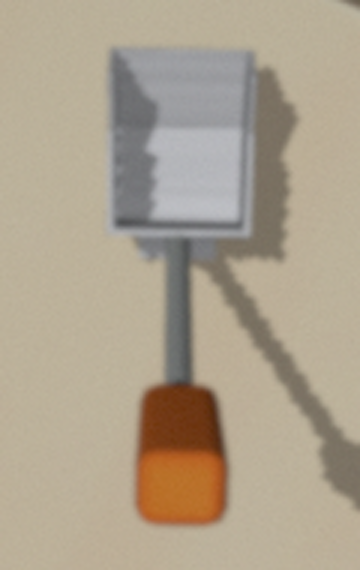

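Run:
```python
from h import *
p,d,P=load('w1')
print(onz(P,325.7,257,163))
hsv=cv2.cvtColor(p,cv2.COLOR_BGR2HSV);h,s,v=[hsv[...,i].astype(int) for i in range(3)]
m=(h>=3)&(h<=16)&(s>170)&(v>80);m[:,:300]=0;m[:,350:]=0;m[290:]=0;m[:215]=0
ys,xs=np.nonzero(m)
W=np.array([pt(P,x,y,d[y,x]) for x,y in zip(xs,ys)]);t=(W[:,2]>160)&(W[:,2]<167)
r=cv2.minAreaRect(W[t][:,:2].astype(np.float32));print(r,W[t].mean(0),np.c_[xs,ys][t].mean(0))
pu=[]
for y in range(120,290):
  for x in range(0,180):
    q=pt(P,x,y,d[y,x])
    if 43<q[2]<48: pu.append(q)
pu=np.array(pu);pu=pu[np.hypot(pu[:,0]-530,pu[:,1]+184)<75];print(cv2.minEnclosingCircle(pu[:,:2].astype(np.float32)),pu.mean(0),np.percentile(pu,[1,99],axis=0))
p,d,P=load('top0')
pu=[]
for y in range(155,230):
  for x in range(360,430):
    q=pt(P,x,y,d[y,x])
    if 42<q[2]<50: pu.append(q)
pu=np.array(pu);print('top',pu.mean(0),pu.max(0),pu.min(0))
print(sensors.read_state()['tool_pos'])
```

```text
[460.19929242  -1.3590578  163.        ]
((460.6064453125, -1.320357322692871), (14.009455680847168, 15.702903747558594), 22.724910736083984) [460.29330799  -1.76514396 162.58568438] [324.97355372 256.60826446]
((541.98876953125, -183.23228454589844), 55.629642486572266) [ 539.68953643 -184.03240201   45.27492942] [[ 489.83007019 -234.72057778   43.54902362]
 [ 592.64624113 -132.06186769   46.99159532]]
top [ 537.0149101  -186.38337627   45.18269801] [ 602.17471304 -104.46149068   49.99309698] [ 433.53216361 -265.3185005    42.00527573]
[463.5242365   -3.14340073 222.45744149]
```

arm_command --increments "-0.003 0.003 0 0;0 0 -0.02 0;0 0 -0.025 0;0 0 -0.025 0;0 0 -0.02 0;0 0 -0.016 0;0 0 0 0"

```text
clock: 2.7
tool_pos: [458.7, 0.7, 114.7]
eef_rot: [0.654, -3.068, -0.002]
wrist_force: [-0.4, 0.4, -0.0]
opening: 0.997
```

Run:
```python
from h import *
print(sensors.read_state()['tool_pos'])
p,d,P=grab('side','s2'); a=p[180:310,230:360]
w,_,_=grab('wrist','w2')
cv2.imwrite('pics/m2.png',np.hstack([cv2.resize(a,(400,400)),cv2.resize(w,(400,400))]))
```

```text
[458.74494525   0.70498734 114.7028018 ]
```

View pics/m2.png

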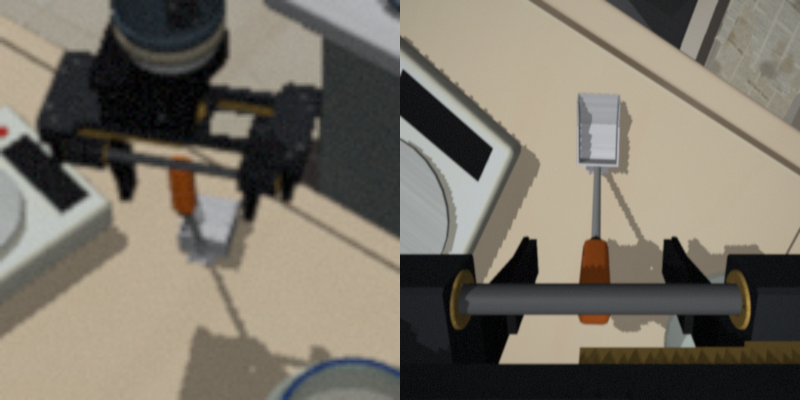

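The grip sits centred between the fingers at (595,280) in the right panel. Closing gently.

arm_command --increments "0 0 0 0;0 0 0 0;0 0 0 0;0 0 0 0;0 0 0 0;0 0 0 0;0 0 0 0" --fingers -1 --force 10

```text
clock: 3.5
tool_pos: [460.7, -0.9, 116.6]
eef_rot: [0.65, -3.073, -0.0]
wrist_force: [0.2, -0.3, 0.6]
opening: 0.446
```

arm_command --increments "0 0 0 0;0 0 0 0;0 0 0 0;0 0 0 0;0 0 0 0;0 0 0 0;0 0 0 0"

```text
clock: 4.2
tool_pos: [460.7, -0.9, 116.5]
eef_rot: [0.65, -3.074, -0.0]
wrist_force: [0.8, 0.0, -1.1]
opening: 0.208
```

arm_command --increments "0 0 -0.001 0;-0.0065 -0.0028 0.0029 0;-0.0067 -0.0030 0.0026 0;-0.0068 -0.0030 0.0022 0;-0.0069 -0.0030 0.0018 0;0 0 0 0" --force 8

```text
clock: 4.8
tool_pos: [432.4, -13.3, 125.2]
eef_rot: [0.649, -3.073, -0.0]
wrist_force: [0.3, 0.1, -1.2]
opening: 0.207
```

Run:
```python
from h import *
p,d,P=grab('side','s3'); a=p[180:310,230:360]
w,_,_=grab('wrist','w3')
cv2.imwrite('pics/m3.png',np.hstack([cv2.resize(a,(400,400)),cv2.resize(w,(400,400))]))
```

```text
(no output)
```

View pics/m3.png

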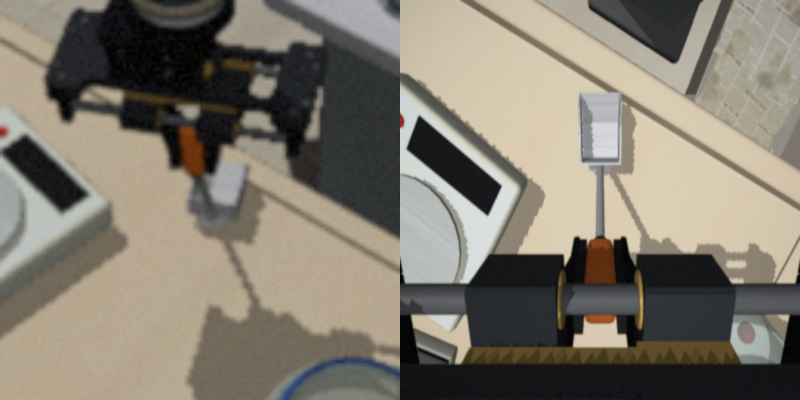

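arm_command --increments "0 0 0 0;0 0 0 0;0 0 0 0;0 0 0 0" --force 3

```text
clock: 5.3
tool_pos: [433.9, -12.6, 125.0]
eef_rot: [0.65, -3.073, -0.0]
wrist_force: [-0.2, 0.0, -1.6]
opening: 0.207
```

Run:
```python
from h import *
p,d,P=grab('side','s4'); a=p[180:310,230:360]
w,_,_=grab('wrist','w4')
cv2.imwrite('pics/m4.png',np.hstack([cv2.resize(a,(400,400)),cv2.resize(w,(400,400))]))
```

```text
(no output)
```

View pics/m4.png

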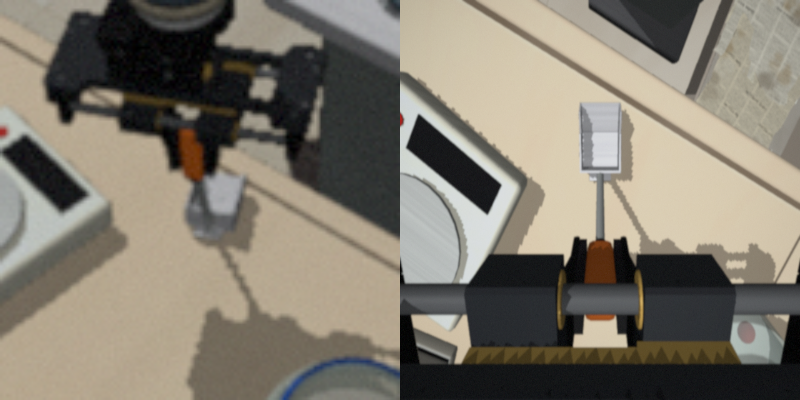

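arm_command --increments "0 0 0.015 0;0 0 0.015 0;0 0 0.01 0;0 0 0 0;0 0 0 0;0 0 0 0"

```text
clock: 6.0
tool_pos: [433.2, -12.6, 164.4]
eef_rot: [0.65, -3.072, -0.0]
wrist_force: [-0.1, -0.4, -1.7]
opening: 0.206
```

Run:
```python
from h import *
p,d,P=grab('side','s5'); a=p[180:310,230:360]
w,_,_=grab('wrist','w5')
cv2.imwrite('pics/m5.png',np.hstack([cv2.resize(a,(400,400)),cv2.resize(w,(400,400))]))
```

```text
(no output)
```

View pics/m5.png

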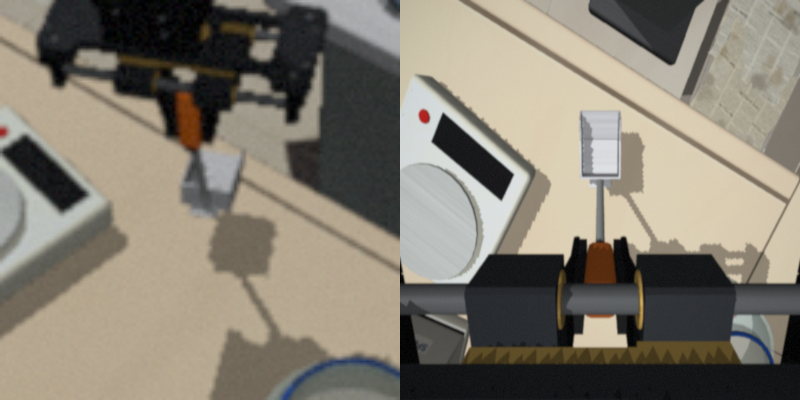

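```bash
cat >> h.py <<'E'
def scoop_pts(tool,yaw,th,slip=0.):
    # points lip mid top(-43,12.3), backwall top mid(9,24) ; th nose-down deg ; returns world
    y=np.radians(yaw);t=np.radians(th);X=np.array([np.cos(y),np.sin(y),0])
    g=np.array(tool)+[0,0,19]
    f=lambda x,z:(lambda rx,rz: g+X*(rx*np.cos(t)-rz*np.sin(t))+np.array([0,0,1])*(rx*np.sin(t)+rz*np.cos(t)))(x-40,z-135+slip)
    return f
def tilt(tag,tool,yaw,lip_v,back_v,u=319):
    p,d,P=load(tag)
    for th in range(-4,34,2):
        f=scoop_pts(tool,yaw,th);print(th,np.round(proj(P,f(-43,12.3)),0),np.round(proj(P,f(9,24)),0))
E
python3 - <<'E'
from h import *
for t in ['w2','w5']:
  p,d,P=load(t); cv2.imwrite(f'pics/{t}c.png',cv2.resize(p[80:320,250:390],None,fx=2.5,fy=2.5))
a=cv2.imread('pics/w2c.png');b=cv2.imread('pics/w5c.png');cv2.imwrite('pics/w25.png',np.hstack([a,b]))
tilt('w2',[460.7,-.9,116],23.9,0,0)
tilt('w5',[433.2,-12.6,164.4],23.9,0,0)
E
```

```text
-4 [319.  95.] [319. 184.]
-2 [319. 102.] [319. 190.]
0 [319. 109.] [319. 196.]
2 [319. 117.] [319. 201.]
4 [319. 124.] [319. 207.]
6 [319. 131.] [319. 213.]
8 [319. 138.] [319. 219.]
10 [319. 145.] [319. 224.]
12 [319. 152.] [319. 230.]
14 [319. 159.] [319. 236.]
16 [319. 166.] [319. 242.]
18 [319. 173.] [319. 248.]
20 [319. 180.] [319. 254.]
22 [319. 187.] [319. 259.]
24 [319. 193.] [319. 265.]
26 [319. 200.] [319. 271.]
28 [319. 207.] [319. 277.]
30 [319. 214.] [319. 283.]
32 [319. 221.] [319. 289.]
-4 [321.  96.] [321. 185.]
-2 [321. 103.] [321. 191.]
0 [321. 110.] [321. 197.]
2 [321. 118.] [321. 202.]
4 [321. 125.] [321. 208.]
6 [321. 132.] [321. 214.]
8 [321. 139.] [321. 220.]
10 [321. 146.] [321. 226.]
12 [321. 153.] [321. 231.]
14 [321. 160.] [321. 237.]
16 [321. 167.] [321. 243.]
18 [321. 174.] [321. 249.]
20 [321. 181.] [321. 255.]
22 [321. 188.] [321. 260.]
24 [321. 194.] [321. 266.]
26 [321. 201.] [321. 272.]
28 [321. 208.] [321. 278.]
30 [321. 215.] [321. 284.]
32 [321. 222.] [321. 290.]
```

View pics/w25.png

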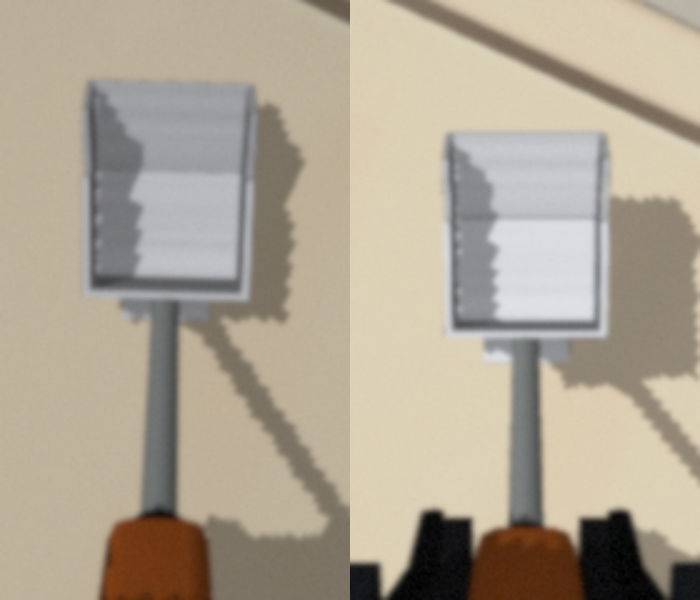

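arm_command --increments "0 0 0.005 0;0 0.002 0.01 -1;0.002 0.005 0.01 -1.5;0.004 0.008 0.01 -1.5;0.005 0.01 0.01 -1.5;0.005 0.01 0.01 -1.5;0.005 0.01 0.007 -1.5;0.005 0.01 0 -1.5"

```text
clock: 6.9
tool_pos: [460.9, 43.0, 229.0]
eef_rot: [-0.377, 3.116, 0.001]
wrist_force: [-0.9, -0.5, -1.7]
opening: 0.207
```

arm_command --increments "0.005 0.01 0 -1.5;0.005 0.01 0 -1.5;0.005 0.01 0 -1.5;0.005 0.01 0 -1.5;0.005 0.01 0 -1.5;0.005 0.01 0 -1.5;0.005 0.01 0 -1.5;0.005 0.01 0 -1.5"

```text
clock: 7.7
tool_pos: [500.1, 123.0, 227.9]
eef_rot: [-0.049, 3.14, 0.0]
wrist_force: [-0.2, 0.1, -1.8]
opening: 0.21
```

Run:
```python
from h import *
s=sensors.read_state();print(s['tool_pos'],s['eef_rot'],s['qpos'])
w,_,_=grab('wrist','w6')
```

```text
[500.12532803 122.97303353 227.87329629] [-4.92900610e-02  3.14049919e+00  4.33771943e-04] [-0.41151601  0.20021385  0.10295424  1.90799442 -0.02385836  1.03378519
  1.30377084]
```

View pics/w6.png

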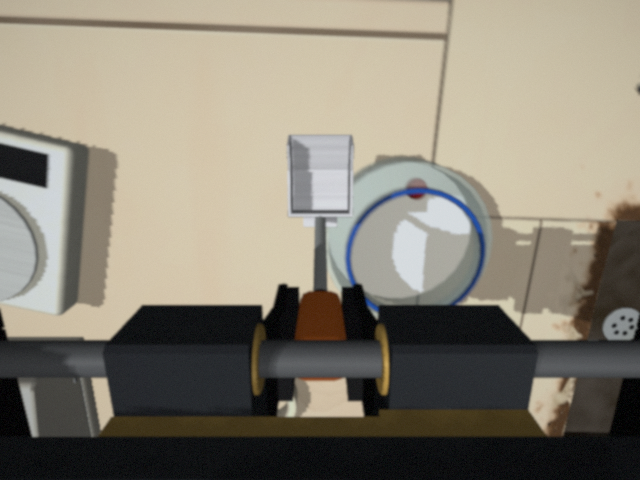

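arm_command --increments "0.0075 0.0086 0 -1.8;0.0075 0.0086 0 -1.8;0.0075 0.0086 0 -1.8;0.0075 0.0086 0 -1.8;0.0075 0.0086 0 -1.8;0.0075 0.0086 0 -1.9;0.0075 0.0086 0 -1.9;0.0075 0.0086 0 -1.9"

```text
clock: 8.55
tool_pos: [560.0, 191.3, 227.7]
eef_rot: [0.353, 3.122, 0.0]
wrist_force: [0.2, 0.2, -2.2]
opening: 0.211
```

arm_command --increments "0 0 0 0;0 0 0 0"

```text
clock: 8.75
tool_pos: [559.5, 190.8, 227.2]
eef_rot: [-0.349, -3.122, 0.001]
wrist_force: [-0.4, -0.4, -1.9]
opening: 0.207
```

Run:
```python
from h import *
s=sensors.read_state();print(s['tool_pos'],s['eef_rot'],s['qpos'])
w,_,P=grab('wrist','w7')
ps,_,Ps=grab('side','s7')
hsv=cv2.cvtColor(ps,cv2.COLOR_BGR2HSV);h,S,v=[hsv[...,i].astype(int) for i in range(3)]
m=((h<=4)|(h>174))&(S>120)&(v>50);m[:290]=0;m[365:]=0;m[:,:310]=0;m[:,385:]=0
y,x=np.nonzero(m);print(len(x), x.mean() if len(x) else 0)
if len(x):print(onz(Ps,x.mean(),y.mean(),15))
hsv=cv2.cvtColor(w,cv2.COLOR_BGR2HSV);h,S,v=[hsv[...,i].astype(int) for i in range(3)]
m=((h<=8)|(h>170))&(S>70);m[280:]=0
n,l,st,c=cv2.connectedComponentsWithStats(m.astype(np.uint8))
for i in range(1,n):
  if st[i,4]>20: print(st[i],c[i],onz(P,*c[i],15))
cv2.imwrite('pics/m7.png',np.hstack([cv2.resize(ps[200:360,250:410],(400,400)),cv2.resize(w,(400,300))[:,:].__class__(w.shape) if 0 else cv2.resize(w,(400,400))]))
```

```text
[559.47610451 190.75367522 227.22497947] [-3.49186262e-01 -3.12172825e+00  8.06610723e-04] [-0.49771605  0.32648599  0.12511026  1.7408978  -0.04514793  1.07760174
  0.99026752]
43 357.4651162790698
[480.92638688 207.64035372  15.        ]
[311 108  22  18 320] [321.53125 115.8875 ] [482.63367341 208.61851155  15.        ]
```

View pics/m7.png

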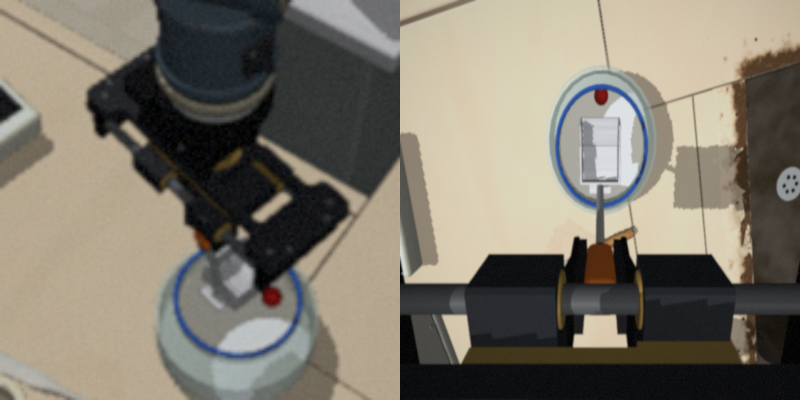

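arm_command --increments "0 0 -0.01 0;0 0 -0.01 0;0 0 -0.01 0;0 0 -0.01 0;-0.0049 0.0011 0 0;-0.0049 0.0011 0 0;-0.0049 0.0011 0 0;-0.0049 0.0011 0 0"

```text
clock: 9.65
tool_pos: [539.9, 195.9, 187.6]
eef_rot: [0.35, 3.121, 0.001]
wrist_force: [-0.1, -0.1, -0.9]
opening: 0.206
```

arm_command --increments "-0.0049 0.0011 0.001 0;-0.0049 0.0011 0.001 0;0 0 0 0"

```text
clock: 9.95
tool_pos: [529.8, 198.1, 189.5]
eef_rot: [0.349, 3.122, 0.001]
wrist_force: [0.4, -0.4, -2.0]
opening: 0.207
```

Run:
```python
from h import *
w,_,P=grab('wrist','w8')
ps,_,Ps=grab('side','s8')
cv2.imwrite('pics/m8.png',np.hstack([cv2.resize(ps[200:360,250:410],(400,400)),w[0:320,160:480]if 0 else cv2.resize(w[0:400,120:520],(400,400))]))
```

```text
(no output)
```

View pics/m8.png

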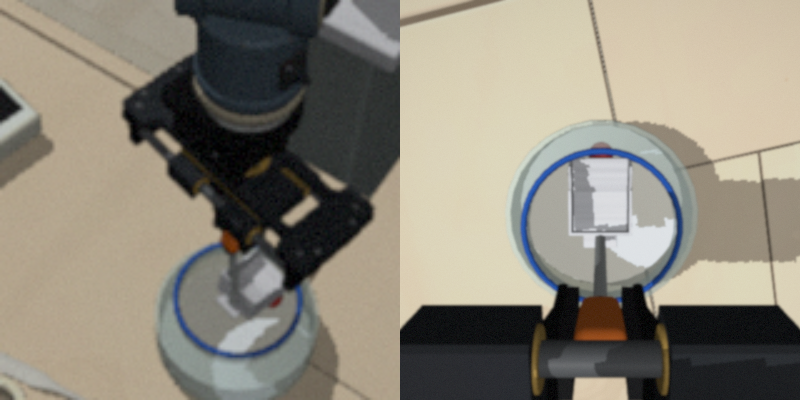

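arm_command --increments "-0.005 0.0011 0.001 0;-0.005 0.0011 0.001 0;-0.005 0.0012 0.001 0;-0.005 0.0012 0.001 0;0 0 0 0"

```text
clock: 10.55
tool_pos: [509.5, 202.8, 193.2]
eef_rot: [-0.349, -3.122, -0.0]
wrist_force: [-0.2, -0.1, -1.1]
opening: 0.206
```

Run:
```python
from h import *
w,_,P=grab('wrist','w9')
s=sensors.read_state()['tool_pos'];print(s)
cv2.imwrite('pics/m9.png',cv2.resize(w[80:330,200:440],None,fx=2.4,fy=2.4))
```

```text
[509.94228042 202.58145585 193.19901289]
```

View pics/m9.png

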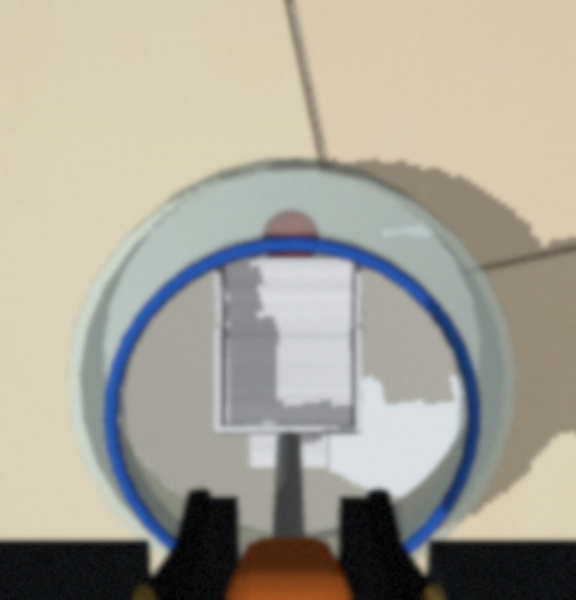

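arm_command --increments "0 0 0 0;0 0 0 0;0.0065 -0.0015 0 0;0.0065 -0.0015 0 0;0.0065 -0.0015 0 0;0.0065 -0.0015 0 0;0 0 -0.01 0;0 0 -0.01 0" --force 35

```text
clock: 11.4
tool_pos: [536.4, 196.2, 172.2]
eef_rot: [-0.351, -3.122, -0.0]
wrist_force: [-0.7, 0.3, -0.8]
opening: 0.204
```

arm_command --increments "0 0 -0.01 0;0 0 -0.01 0;0 0 -0.008 0;0 0 0 0"

```text
clock: 11.8
tool_pos: [535.3, 196.1, 143.5]
eef_rot: [-0.35, -3.119, 0.002]
wrist_force: [-1.0, 0.9, -1.4]
opening: 0.206
```

Run:
```python
from h import *
w,_,P=grab('wrist','w10')
s=sensors.read_state();print(s['tool_pos'],s['wrist_force'])
cv2.imwrite('pics/m10.png',cv2.resize(w[80:330,200:440],None,fx=2.4,fy=2.4))
```

```text
[535.92053201 196.23762965 144.33041193] [ 0.73944365  0.82925073 -1.17955246]
```

View pics/m10.png

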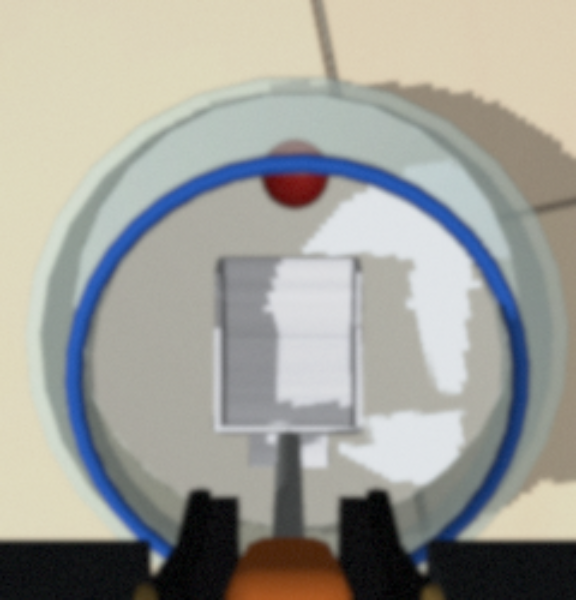

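arm_command --increments "0 0 -0.004 0;0 0 -0.003 0;0 0 -0.002 0;0 0 0 0"

```text
clock: 12.25
tool_pos: [536.6, 196.4, 136.6]
eef_rot: [0.351, 3.122, 0.001]
wrist_force: [-1.8, -0.6, 1.3]
opening: 0.211
```

arm_command --increments "0 0 -0.001 0;0 0 0 0"

```text
clock: 12.45
tool_pos: [536.9, 196.4, 136.5]
eef_rot: [0.351, 3.121, 0.001]
wrist_force: [-1.2, 0.4, 6.7]
opening: 0.206
```

arm_command --increments "0 0 -0.001 0;0 0 0 0"

```text
clock: 12.65
tool_pos: [537.1, 196.5, 136.4]
eef_rot: [0.351, 3.121, 0.002]
wrist_force: [-2.4, -1.8, 12.0]
opening: 0.209
```

arm_command --increments "0 0 0.0014 0;-0.0039 0.0009 0 0;-0.0039 0.0009 0 0;-0.0039 0.0009 0 0;-0.0039 0.0009 0 0;-0.0039 0.0009 0 0;-0.0029 0.0007 0 0;0 0 0 0"

```text
clock: 13.45
tool_pos: [515.0, 202.2, 136.5]
eef_rot: [0.349, 3.119, 0.003]
wrist_force: [2.4, -1.1, 7.3]
opening: 0.209
```

Run:
```python
from h import *
w,_,P=grab('wrist','w11')
cv2.imwrite('pics/m11.png',cv2.resize(w[80:330,200:440],None,fx=2.4,fy=2.4))
```

```text
(no output)
```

View pics/m11.png

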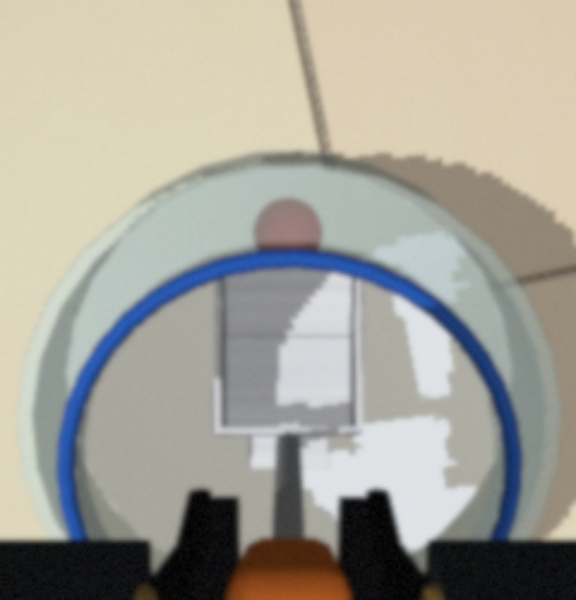

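arm_command --increments "-0.0029 0.0007 0 0;-0.0029 0.0007 0 0;-0.0029 0.0007 0 0;-0.0029 0.0007 0 0;-0.0019 0.0004 0 0;0 0 0 0"

```text
clock: 14.1
tool_pos: [502.0, 205.3, 136.5]
eef_rot: [0.349, 3.118, 0.003]
wrist_force: [2.7, -1.0, 6.0]
opening: 0.202
```

arm_command --increments "-0.0019 0.0004 0 0;-0.0015 0.0003 0 0;0 0 0 0"

```text
clock: 14.4
tool_pos: [498.7, 206.0, 136.6]
eef_rot: [0.349, 3.118, 0.003]
wrist_force: [2.7, -0.6, 5.6]
opening: 0.2
```

Run:
```python
from h import *
w,_,P=grab('wrist','w12')
cv2.imwrite('pics/m12.png',cv2.resize(w[80:330,200:440],None,fx=2.4,fy=2.4))
```

```text
(no output)
```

View pics/m12.png

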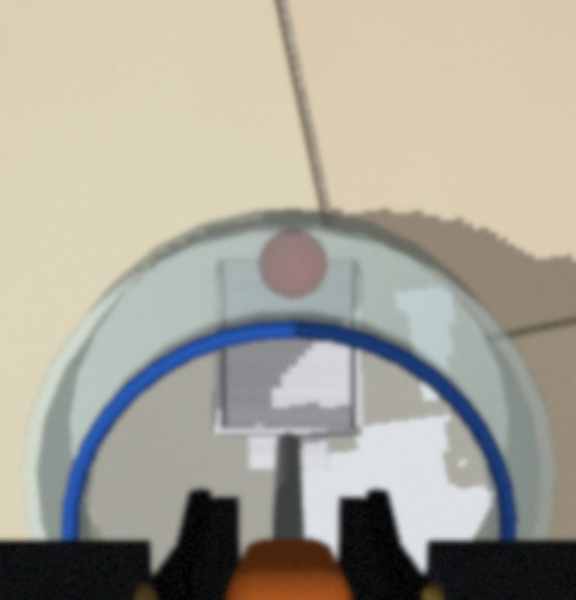

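arm_command --increments "-0.0015 0.0003 0 0;-0.001 0.0002 0 0;0 0 0 0"

```text
clock: 14.75
tool_pos: [496.2, 206.5, 136.5]
eef_rot: [0.349, 3.118, 0.003]
wrist_force: [3.0, -0.4, 5.2]
opening: 0.203
```

arm_command --increments "-0.001 0.0002 0 0;-0.001 0.0002 0 0;0 0 0 0"

```text
clock: 15.05
tool_pos: [494.3, 206.9, 136.5]
eef_rot: [0.349, 3.118, 0.003]
wrist_force: [3.6, -0.9, 6.4]
opening: 0.205
```

Run:
```python
from h import *
w,_,P=grab('wrist','w13')
cv2.imwrite('pics/m13.png',cv2.resize(w[80:330,200:440],None,fx=2.4,fy=2.4))
```

```text
(no output)
```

View pics/m13.png

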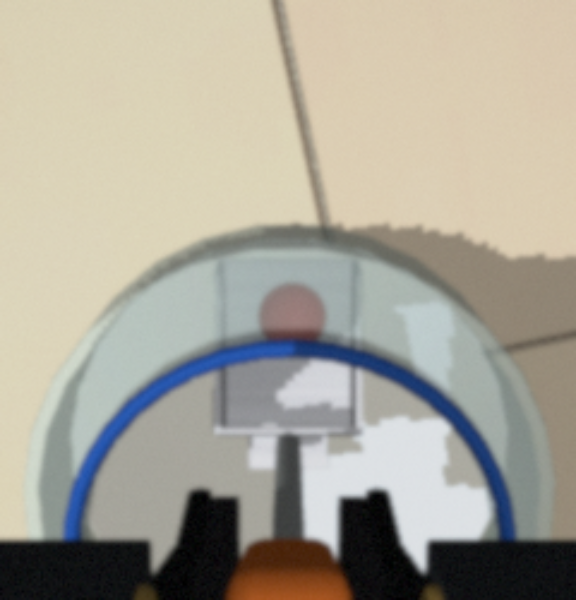

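The ball is in the scoop, at crop (293,315) behind the lip at row 260. Next I loosen the grip and level against floor friction.

arm_command --increments "0 0 0 0;0 0 0 0;0.0039 -0.0009 -0.0003 0;0.0039 -0.0009 -0.0004 0;0.0039 -0.0009 -0.0005 0;0.0039 -0.0009 -0.0006 0;0 0 0 0" --force 4

```text
clock: 15.8
tool_pos: [508.6, 202.5, 133.3]
eef_rot: [-0.352, -3.122, 0.0]
wrist_force: [-0.1, 0.9, 2.7]
opening: 0.209
```

Run:
```python
from h import *
w,_,P=grab('wrist','w14')
cv2.imwrite('pics/m14.png',cv2.resize(w[80:330,200:440],None,fx=2.4,fy=2.4))
```

```text
(no output)
```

View pics/m14.png

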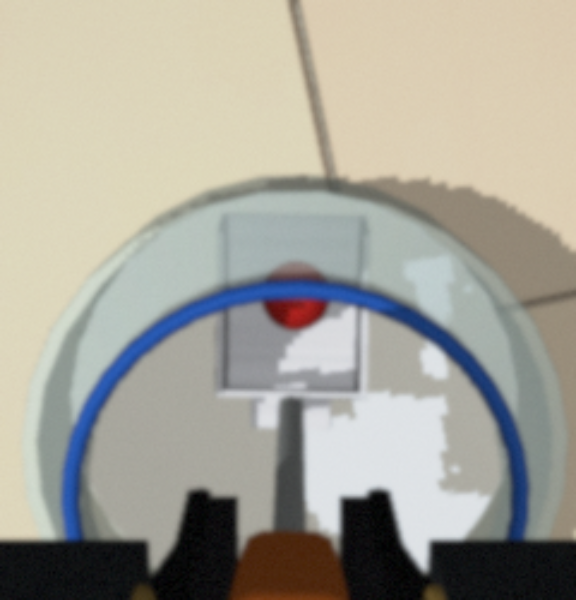

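arm_command --increments "0.0039 -0.0009 -0.0006 0;0.0039 -0.0009 -0.0008 0;0.0039 -0.0009 -0.0009 0;0.0039 -0.0009 -0.001 0;0.0039 -0.0009 -0.0011 0;0 0 0 0"

```text
clock: 16.45
tool_pos: [528.1, 197.8, 128.9]
eef_rot: [-0.352, -3.122, 0.001]
wrist_force: [0.1, 0.5, -0.6]
opening: 0.21
```

Run:
```python
from h import *
w,_,P=grab('wrist','w15')
cv2.imwrite('pics/m15.png',cv2.resize(w[80:330,200:440],None,fx=2.4,fy=2.4))
```

```text
(no output)
```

View pics/m15.png

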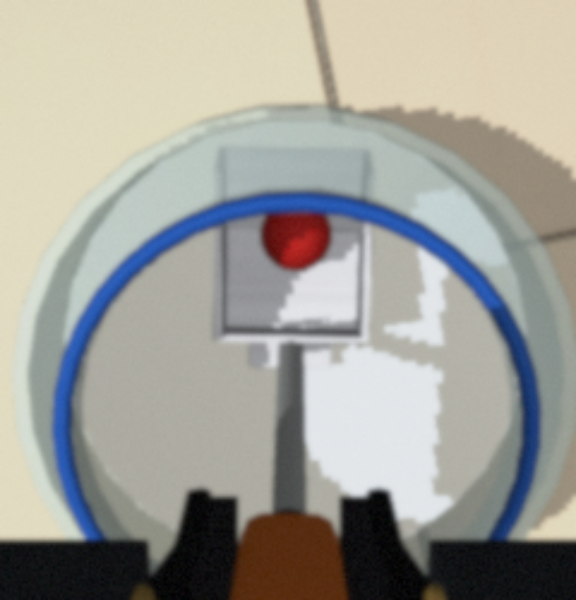

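arm_command --increments "0.0041 -0.0009 -0.0014 0;0.0041 -0.0009 -0.0015 0;0.0041 -0.0009 -0.0016 0;0.0041 -0.0009 -0.0017 0;0 0 0 0"

```text
clock: 17.0
tool_pos: [544.8, 194.3, 122.8]
eef_rot: [0.351, 3.121, -0.0]
wrist_force: [0.5, 0.1, -0.5]
opening: 0.209
```

Run:
```python
from h import *
w,_,P=grab('wrist','w16')
cv2.imwrite('pics/m16.png',cv2.resize(w[80:330,200:440],None,fx=2.4,fy=2.4))
```

```text
(no output)
```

View pics/m16.png

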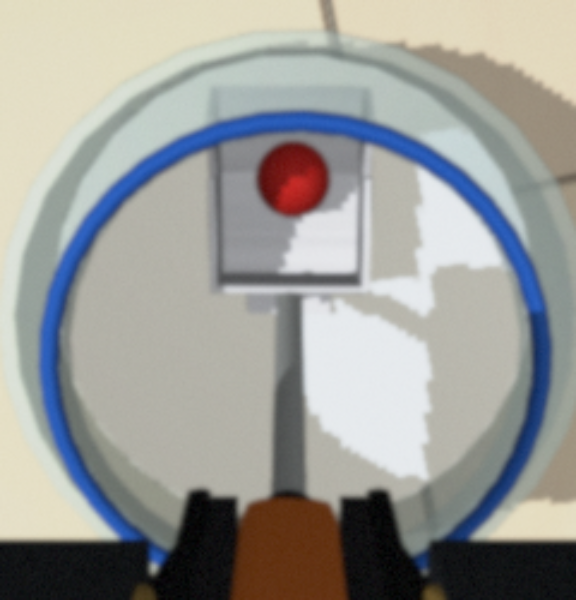

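arm_command --increments "0 0 0 0;0 0 0 0;0 0 0.003 0;0.0039 -0.0009 0 0;0.0059 -0.0013 0 0;0.0059 -0.0013 0 0;0.0059 -0.0013 0 0;0.0049 -0.0011 0 0" --force 40

```text
clock: 17.85
tool_pos: [571.3, 188.4, 126.0]
eef_rot: [0.351, 3.122, -0.0]
wrist_force: [-0.1, 0.1, -1.0]
opening: 0.201
```

arm_command --increments "0.0029 -0.0007 0 0;0 0 0 0;0 0 0.004 0;0 0 0.008 0;0 0 0.01 0;0 0 0 0"

```text
clock: 18.45
tool_pos: [574.7, 188.6, 150.4]
eef_rot: [0.35, 3.118, 0.003]
wrist_force: [0.4, -0.6, -1.4]
opening: 0.202
```

Run:
```python
from h import *
w,_,P=grab('wrist','w17')
cv2.imwrite('pics/m17.png',cv2.resize(w[80:330,200:440],None,fx=2.4,fy=2.4))
```

```text
(no output)
```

View pics/m17.png

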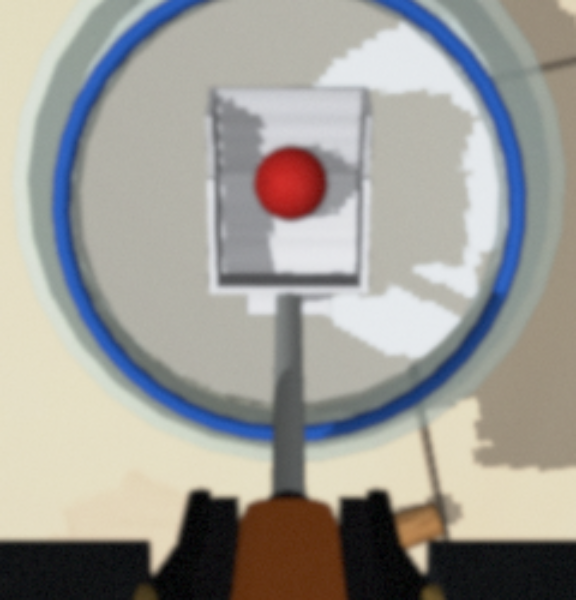

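arm_command --increments "0 0 0.008 0;0 0 0.01 0;0 0 0.012 0;0 0 0.012 0;0 0 0.012 0;0 0 0.01 0;0 0 0.006 0;0 0 0 0"

```text
clock: 19.3
tool_pos: [574.0, 188.2, 219.3]
eef_rot: [0.35, 3.12, 0.002]
wrist_force: [0.6, -0.1, -1.3]
opening: 0.203
```

Run:
```python
from h import *
p,d,P=load('top0')
for u,v in [(400,140),(450,135),(380,130),(450,143),(430,155),(500,120),(400,120),(343,102),(300,127),(495,150)]: print(u,v,np.round(pt(P,u,v,d[v,u])))
w,_,P=grab('wrist','w18')
cv2.imwrite('pics/m18.png',cv2.resize(w[80:330,200:440],None,fx=2.4,fy=2.4))
print(sensors.read_state()['qpos'])
```

```text
400 140 [ 650. -192.   86.]
450 135 [ 660. -325.   94.]
380 130 [ 675. -138.   97.]
450 143 [ 656. -341.   39.]
430 155 [ 636. -294.   -3.]
500 120 [ 702. -465.   88.]
400 120 [ 700. -191.  103.]
343 102 [771. -44.  60.]
300 127 [723.  76.   2.]
495 150 [ 627. -456.   61.]
[-0.4825262   0.35406925  0.12498004  1.7228234  -0.049518    1.06724159
  1.00595887]
```

View pics/m18.png

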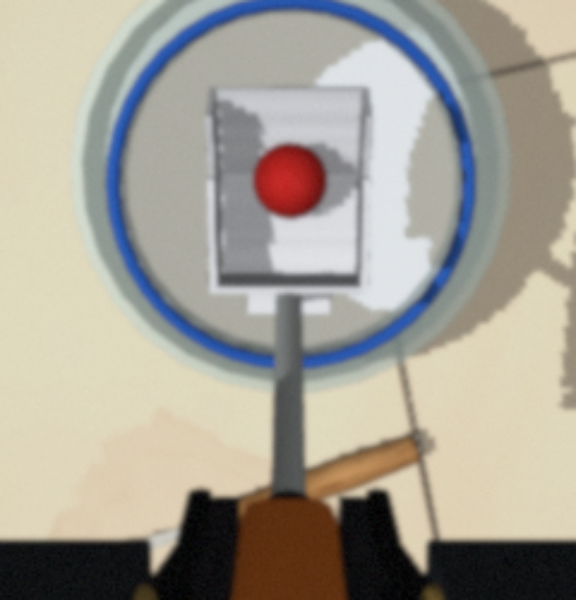

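arm_command --increments "0 -0.004 0 0;0 -0.008 0 0;0 -0.012 0 0;0 -0.016 0 0;0 -0.02 0 0;0 -0.022 0 0;0 -0.022 0 0;0 -0.022 0 0"

```text
clock: 20.15
tool_pos: [573.2, 59.3, 218.0]
eef_rot: [-0.353, -3.122, 0.001]
wrist_force: [-0.8, -0.2, -2.4]
opening: 0.198
```

arm_command --increments "0.0007 -0.022 0 0;0.0007 -0.022 0 0;0.0007 -0.022 0 0;0.0007 -0.022 0 0;0.0007 -0.022 0 0;0.0007 -0.022 0 0;0.0007 -0.022 0 0;0.0007 -0.022 0 0"

```text
clock: 20.95
tool_pos: [578.3, -116.6, 218.1]
eef_rot: [-0.353, -3.121, 0.001]
wrist_force: [0.2, -0.6, -1.8]
opening: 0.207
```

arm_command --increments "0 -0.02 0 0;0 -0.016 0 0;0 -0.014 0 0;0 -0.01 0 0;0 -0.008 0 0;0 -0.005 0 0;0 -0.003 0 0;0 -0.002 0 0"

```text
clock: 21.75
tool_pos: [579.2, -191.6, 218.0]
eef_rot: [-0.349, -3.122, -0.001]
wrist_force: [-0.7, 0.4, -2.1]
opening: 0.203
```

arm_command --increments "0 0 0 0;0 0 0 0;0 0 0 0"

```text
clock: 22.05
tool_pos: [579.2, -191.4, 218.1]
eef_rot: [-0.349, -3.122, -0.001]
wrist_force: [0.2, 0.7, -2.1]
opening: 0.205
```

Run:
```python
from h import *
w,d,P=grab('wrist','w19')
pu=[]
for y in range(0,300):
  for x in range(150,500):
    q=pt(P,x,y,d[y,x])
    if 43<q[2]<47.5: pu.append([x,y,*q])
pu=np.array(pu);k=np.hypot(pu[:,2]-540,pu[:,3]+184)<70
print(np.percentile(pu[k][:,2:4],[0.5,99.5],axis=0),cv2.minEnclosingCircle(pu[k][:,2:4].astype(np.float32)))
cv2.imwrite('pics/w19c.png',w)
f=scoop_pts([579.5,-192.4,219],-12.8,0)
print(proj(P,f(-43,12.3)),proj(P,f(9,24)))
```

```text
[[ 487.75399069 -238.46216713]
 [ 593.49707948 -132.36841387]] ((541.1458740234375, -185.4510498046875), 54.93391418457031)
(np.float64(319.5412481144016), np.float64(110.42382127418935)) (np.float64(319.43540168540784), np.float64(197.2207397969076))
```

View pics/w19.png

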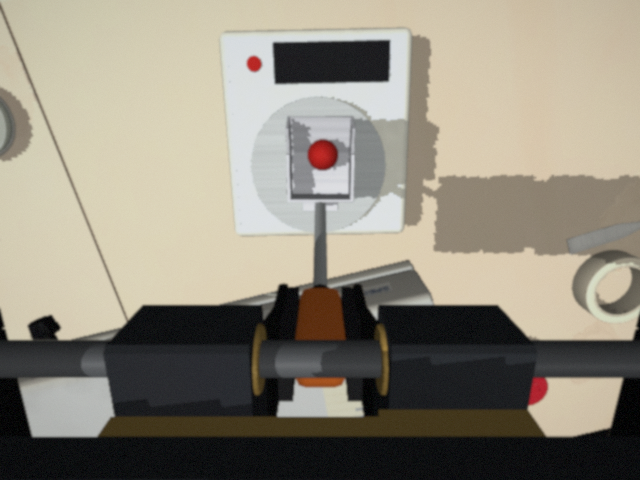

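arm_command --increments "0.0005 -0.002 -0.006 0;0 0 -0.01 0;0 0 -0.01 0;0 0 -0.01 0;0 0 -0.008 0;0 0 -0.004 0;0 0 -0.002 0;0 0 0 0"

```text
clock: 22.9
tool_pos: [579.6, -194.0, 167.9]
eef_rot: [-0.35, -3.122, -0.0]
wrist_force: [-0.2, 0.6, -1.9]
opening: 0.206
```

arm_command --increments "0 0 -0.001 0;0 0 -0.001 0;0 0 0 0"

```text
clock: 23.2
tool_pos: [579.7, -194.0, 166.2]
eef_rot: [0.35, 3.122, 0.0]
wrist_force: [0.2, -0.1, -1.6]
opening: 0.199
```

arm_command --increments "0 0 -0.001 0;0 0 0 0"

```text
clock: 23.4
tool_pos: [579.6, -193.9, 165.0]
eef_rot: [-0.35, -3.122, -0.0]
wrist_force: [-0.0, -0.2, -1.9]
opening: 0.204
```

arm_command --increments "0 0 -0.001 0;0 0 0 0"

```text
clock: 23.6
tool_pos: [579.5, -193.9, 163.9]
eef_rot: [-0.35, -3.122, -0.0]
wrist_force: [-0.8, 0.1, -0.9]
opening: 0.202
```

Contact is about to show, so I lower in smaller steps.

arm_command --increments "0 0 -0.0006 0;0 0 0 0"

```text
clock: 23.8
tool_pos: [579.5, -193.9, 163.4]
eef_rot: [-0.35, -3.122, -0.0]
wrist_force: [-0.3, -0.4, -1.3]
opening: 0.207
```

arm_command --increments "0 0 -0.0006 0;0 0 0 0"

```text
clock: 24.0
tool_pos: [579.7, -194.0, 162.9]
eef_rot: [0.35, 3.122, 0.0]
wrist_force: [0.1, 0.1, -1.3]
opening: 0.209
```

arm_command --increments "0 0 -0.0006 0;0 0 0 0"

```text
clock: 24.2
tool_pos: [579.7, -194.0, 162.7]
eef_rot: [0.35, 3.122, 0.0]
wrist_force: [-0.4, -0.0, 2.3]
opening: 0.208
```

arm_command --increments "0 0 -0.0006 0;0 0 0 0;0 0 0 0"

```text
clock: 24.5
tool_pos: [579.9, -194.1, 162.7]
eef_rot: [0.35, 3.121, 0.0]
wrist_force: [-0.6, 0.1, 5.9]
opening: 0.204
```

arm_command --increments "0 0 0.0008 0;0 0 0 0"

```text
clock: 24.7
tool_pos: [579.8, -194.0, 162.7]
eef_rot: [0.35, 3.121, 0.0]
wrist_force: [0.0, -0.8, 3.3]
opening: 0.201
```

arm_command --increments "0 0 0 0;0 0 0 0;0 0 0 0;0 0 0 0" --force 3

```text
clock: 25.1
tool_pos: [580.0, -194.0, 162.6]
eef_rot: [0.35, 3.121, -0.0]
wrist_force: [2.1, -0.9, 1.2]
opening: 0.209
```

Run:
```python
from h import *
w,_,P=grab('wrist','w20');s,_,Ps=grab('side','s20')
f=scoop_pts([579.6,-194,163],-12.8,0);print(proj(P,f(-43,12.3)),proj(P,f(9,24)))
cv2.imwrite('pics/m20.png',np.hstack([cv2.resize(s[160:310,160:310],(400,400)),cv2.resize(w[60:340,180:460],(400,400))]))
```

```text
(np.float64(320.65068767762364), np.float64(108.73125106028652)) (np.float64(320.5743651759703), np.float64(195.50832008088685))
```

View pics/m20.png

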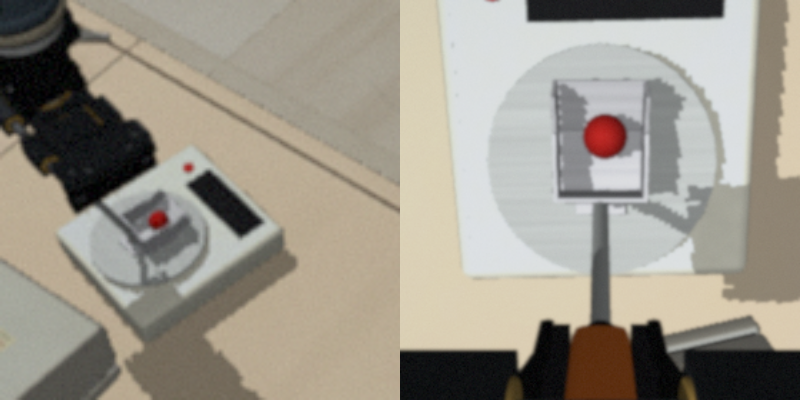

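The scoop stands on the pan with the ball in it at (605,136). Opening in small steps.

arm_command --increments "0 0 0 0;0 0 0 0;0 0 0 0" --fingers -0.4

```text
clock: 25.5
tool_pos: [579.1, -193.9, 162.0]
eef_rot: [-0.35, -3.121, -0.0]
wrist_force: [0.5, -0.7, 0.2]
opening: 0.292
```

arm_command --increments "0 0 0 0;0 0 0 0;0 0 0 0;0 0 0 0;0 0 0 0;0 0 0 0" --fingers 0.6

```text
clock: 26.1
tool_pos: [579.6, -193.9, 162.5]
eef_rot: [-0.35, -3.122, -0.0]
wrist_force: [-1.0, -0.2, -0.4]
opening: 0.751
```

Run:
```python
from h import *
w,_,P=grab('wrist','w21')
s=sensors.read_state();print(s['wrist_force'],s['opening'],s['tool_pos'])
cv2.imwrite('pics/m21.png',w)
```

```text
[-0.29741873 -0.15895354  0.76215544] 0.7651262356639382 [ 579.62736172 -193.91879352  162.49858405]
```

View pics/m21.png

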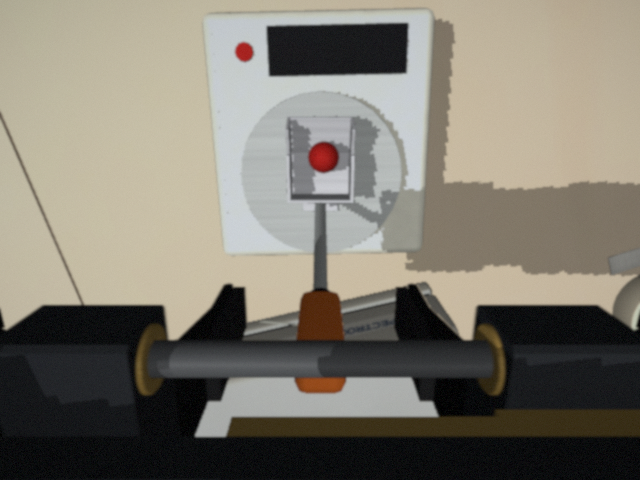

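The scoop stands free at (321,160) with the ball at (323,156). Retreating straight up.

arm_command --increments "0 0 0.008 0;0 0 0.015 0;0 0 0.02 0;0 0 0.02 0;0 0 0.02 0;0 0 0.02 0;0 0 0.01 0;0 0 0 0"

```text
clock: 26.95
tool_pos: [580.5, -194.4, 278.0]
eef_rot: [0.35, 3.118, -0.001]
wrist_force: [-0.2, -0.2, -0.4]
opening: 0.802
```

Run:
```python
from h import *
w,d,P=grab('wrist','w22');s,_,Ps=grab('side','s22')
st=sensors.read_state();print(st['clock'],st['tool_pos'],st['wrist_force'])
# check: grip top & lip
hsv=cv2.cvtColor(w,cv2.COLOR_BGR2HSV);h,S,v=[hsv[...,i].astype(int) for i in range(3)]
m=(h>=3)&(h<=16)&(S>170)&(v>80);m[:,:280]=0;m[:,370:]=0
ys,xs=np.nonzero(m);W=np.array([pt(P,x,y,d[y,x]) for x,y in zip(xs,ys)]);t=W[:,2]>203
print('grip top',W[t].mean(0) if t.any() else W[:,2].max())
m=((h<=3)|(h>172))&(S>150);m[:,:270]=0;m[:,370:]=0
ys,xs=np.nonzero(m);print('ball',onz(P,xs.mean(),ys.mean(),57.5))
cv2.imwrite('pics/m22.png',np.hstack([cv2.resize(s[160:310,160:310],(400,400)),cv2.resize(w[60:340,180:460],(400,400))]))
```

```text
27.05 [ 579.27217785 -193.84429773  275.21696006] [-0.52018177 -0.63875251  0.05679272]
grip top [ 579.8781494  -194.40611713  207.19752487]
ball [ 524.05825674 -181.94646601   57.5       ]
```

View pics/m22.png

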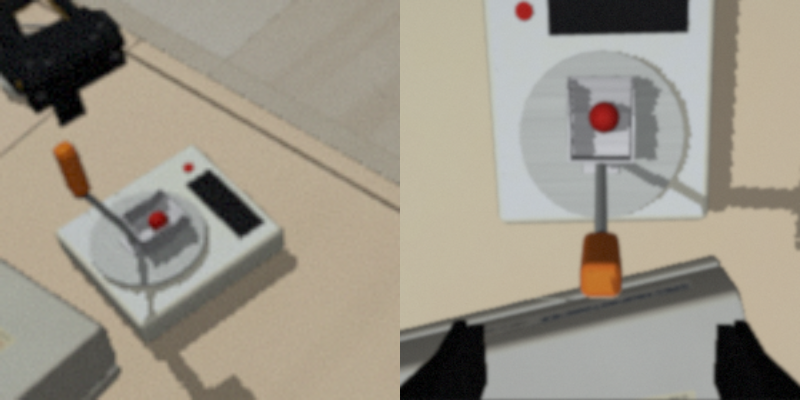

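```bash
python3 -c "
from station import job
print(job.finish_job())"
```

```text
the job is handed in; nothing more can be done
None
```

The scoop is standing upright on the balance's pan with the ball in it, and the job was handed in at about 27 s. `finish_job` reports no verdict, so the result rests on my own checks.

**What I did:**
- I gripped the scoop by its orange grip and tipped it about 21° nose-down by pushing its lip against the inside of the jar's rim in a loose grip.
- In the jar I drove the ball over the lip against the wall, then levelled the scoop to about 1° on the jar's floor in a loose grip.
- I tightened the grip, lifted the scoop out, set it on the pan, let go and moved straight up.

**Last checks:**

| Check | Measured | Limit |
|---|---|---|
| Foot's distance from the pan's centre | about 1 mm | 35 mm |
| Grip's top above the bench | 207 mm | 208 mm expected if standing flat |
| Ball's x in the scoop | about −17 mm | −34 to +4 mm |
| Ball's y in the scoop | about 0 mm | ±14 mm |

- The gripper was clear of the scoop and the wrist force was near zero.
- I saw no contact between the gripper or arm and the ball in any picture.

**What went differently:**
- The first attempt to tip the scoop, on the bench at 8 N, failed. The scoop moved rigidly with the gripper instead of turning in the fingers.
- At 3 N it turned only about 5° under its own weight and then stopped, so I used the rim.
- The scoop touched the jar's floor about 3 mm higher than I had worked out, probably from a small slip in the grip. It had no visible effect on the result.

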